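# Find the carbide mill ball by weight and hold its tray under the magnifier

## Task

Two look-alike mill balls, one steel and one tungsten carbide and twice as heavy, lie loose in the pockets of two look-alike inspection trays: feel by lifting the trays by their handles which one carries the carbide ball, and leave the other tray standing on the bench with its ball. Hold the carbide ball in its tray up to the magnifier, level and still, with the ball centred under the lens about 12 cm below it, and finish there while holding the tray in the gripper. Both balls must stay in their pockets, and do not knock the magnifier or move the jar, mouse or slide box.

Things in the scene. Friction and masses are not known exactly. Their poses are not given: they have to be found in the camera images.
- tray_1: black plastic tray: plate 90 (x) x 76 (y) x 8 mm, 5 mm lip round it, a round pocket 22 mm wide, 3 mm deep in the middle (to its rubber pad). Dark steel bar handle on its -x side (robot side at the start), 12 mm wide (y), 61 to 157 mm from the centre, underside 12 mm and top 42 mm above the plate's underside. Empty 110 g +-10 percent. Origin: centre of the plate's underside; z up when level. Both trays are alike
- tray_1_pad: black rubber pad, 21 mm across and 1.5 mm thick, at the bottom of tray_1's pocket; a polished grey metal ball 30 mm across lies loose on it. Both trays' balls look the same: one is steel (110 g), the other tungsten carbide (210 g); which is where changes and is felt only in the weight of tray and ball (about 220 g with steel, 320 g with carbide). Origin: underside of the pad, 3.5 mm above the tray's
- tray_1_pocket (a point): where the centre of the ball sits in the pocket of tray_1: on the tray's axis, 20 mm above its underside. The ball has about 2 mm of play and climbs out over the pocket's rim if the tray is tipped about 35 degrees or jerked
- tray_1_grip (a point): where to grip the handle of tray_1: 110 mm from the tray's centre along -x, 27 mm above its underside, at mid height of the bar, which is 12 mm wide along the tray's y. Held here the loaded tray is nose-heavy (up to 0.3 N m): grip it firmly, about 40 N
- tray_2: black plastic tray: plate 90 (x) x 76 (y) x 8 mm, 5 mm lip round it, a round pocket 22 mm wide, 3 mm deep in the middle (to its rubber pad). Dark steel bar handle on its -x side (robot side at the start), 12 mm wide (y), 61 to 157 mm from the centre, underside 12 mm and top 42 mm above the plate's underside. Empty 110 g +-10 percent. Origin: centre of the plate's underside; z up when level. Both trays are alike
- tray_2_pad: black rubber pad, 21 mm across and 1.5 mm thick, at the bottom of tray_2's pocket; a polished grey metal ball 30 mm across lies loose on it. Both trays' balls look the same: one is steel (110 g), the other tungsten carbide (210 g); which is where changes and is felt only in the weight of tray and ball (about 220 g with steel, 320 g with carbide). Origin: underside of the pad, 3.5 mm above the tray's
- tray_2_pocket (a point): where the centre of the ball sits in the pocket of tray_2: on the tray's axis, 20 mm above its underside. The ball has about 2 mm of play and climbs out over the pocket's rim if the tray is tipped about 35 degrees or jerked
- tray_2_grip (a point): where to grip the handle of tray_2: 110 mm from the tray's centre along -x, 27 mm above its underside, at mid height of the bar, which is 12 mm wide along the tray's y. Held here the loaded tray is nose-heavy (up to 0.3 N m): grip it firmly, about 40 N
- lens (a point): centre of the magnifier's round lens, which lies level in a white ring 90 mm across and 16 mm thick, 0.30 to 0.37 m above the bench. A thin arm runs from the ring's far side (this point's +x) to the stand's rod; the space below and on the robot's side is free
- magnifier: magnifier on a laboratory stand, fixed: grey base plate 170 x 110 x 14 mm, upright steel rod 12 mm thick and 465 mm high at the plate's centre, and on it the clamp with the arm and lens. Origin: on the bench straight below the lens; the rod stands 200 mm from there along its +x
- jar: bystander: closed glass jar with white cap, 60 mm across, 85 mm high; origin under its centre
- mouse: bystander: black computer mouse, 100 x 58 x 32 mm; origin under its centre
- slide_box: bystander: closed grey and white box for glass slides, 100 x 85 x 34 mm; origin under its centre
Things that resemble listed ones, but are neither listed nor needed, are in the scene too. Leave any purple or yellow look-alike of the tray_1 alone.

How it is judged:
At the end, for the whole second after the job is handed in: The carbide ball rests in its pocket (over 1.5 N on the pad), its tray held in the fingers clear of all else, still, level within 6 degrees, 90 to 150 mm below the lens and within 20 mm of its axis. The other tray stands flat on the bench, released, its ball on its pad (((contact force between tray_1_pad and anything else above 1.5 N and horizontal distance between tray_1_pocket and lens below 0.02 m and z of tray_1_pocket in the frame of lens between -0.15 and -0.09 m and angle between tray_1's own z axis and vertical below 0.1 rad and linear speed of tray_1 below 0.02 m/s and angular speed of tray_1 below 0.15 rad/s and height (world z) of tray_1 above 0.08 m and contact force between tray_1 and the fingers above 1 N and contact force between tray_1 and magnifier below 0.1 N and contact force between tray_2_pad and anything else above 0.6 N and height (world z) of tray_2 below 0.006 m and angle between tray_2's own z axis and vertical below 0.05 rad and linear speed of tray_2 below 0.01 m/s and contact force between tray_2 and the fingers below 0.1 N) or (contact force between tray_2_pad and anything else above 1.5 N and horizontal distance between tray_2_pocket and lens below 0.02 m and z of tray_2_pocket in the frame of lens between -0.15 and -0.09 m and angle between tray_2's own z axis and vertical below 0.1 rad and linear speed of tray_2 below 0.02 m/s and angular speed of tray_2 below 0.15 rad/s and height (world z) of tray_2 above 0.08 m and contact force between tray_2 and the fingers above 1 N and contact force between tray_2 and magnifier below 0.1 N and contact force between tray_1_pad and anything else above 0.6 N and height (world z) of tray_1 below 0.006 m and angle between tray_1's own z axis and vertical below 0.05 rad and linear speed of tray_1 below 0.01 m/s and contact force between tray_1 and the fingers below 0.1 N))); the arm keeps its last pose, push and grip.
It fails at once if the magnifier is knocked (over 4 N) by the robot or the tray (contact force between magnifier and the fingers above 4 N or contact force between magnifier and the arm above 4 N or contact force between magnifier and tray_1 above 4 N or contact force between magnifier and tray_2 above 4 N).
It fails at once if the jar, mouse or slide box is moved more than 20 mm (distance of any of jar, mouse, slide_box from where it was at the start of the episode above 0.02 m).
It also fails if it takes over 70 s, if anything falls off the work surface, if the arm or the gripper's body presses on something with over 40 N, if the wrist force passes 120 N, or if a joint passes its speed limit or range.

## Robot

A 7-joint arm with a two-finger parallel gripper is mounted at the origin on the work surface. World frame = base frame: x ahead of the robot, y to its left, z up, the work surface at z = 0. Lengths are in m, angles in rad, forces in N, time in s.
With the tool pointing down it reaches from about 0.425 to 0.925 m from the base axis. Payload 6.8 kg.
Tool frame: the origin (TCP) lies on the centre line of the jaws, within the pads' length; the fingertips stand arm.tips_ahead ahead of it and the grasp point (between the pads) is the TCP (arm.tips_ahead is the distance from the TCP to the fingertips, in m); x points along the fingers, y is the direction in which the jaws open and shut, and the axes are right-handed (so a half turn about x gives the same grasp; the last joint's range is limited). The gripper opens to 85 mm and grips with 20 to 120 N. Pads are 22 mm wide; open, the fingers measure 114 mm over their backs; the gripper's body (76 mm by 85 mm) begins 54 mm behind the grasp point. The pads swing forward as they close: fully open they stand 13 mm farther back than shut.
Start: joints at [-1.32, 0.477, 0.022, 1.555, -0.011, 1.109, -0.083], TCP at [0.237, 0.632, 0.229] pointing down, gripper open.
Joint ranges: [-2.96, 2.96], [-0.34, 2.1], [-1.41, 1.46], [0.24, 2.44], [-1.37, 4.51], [0.17, 1.92], [-2.96, 2.96]. Speed limits (rad/s): [2.39, 2.39, 3.14, 3.14, 3.14, 3.14, 3.14].

## Interface

Orientations are given as a unit quaternion [x, y, z, w].
In Python, from rig import arm gives the robot as it stands.
- The arm moves only by the shell command python3 -m creep 'ROWS'. ROWS is a JSON object of lists of equal length, an entry for each row: "claw": the opening, from 0 (shut) to 1 (fully open); "translation": the shift along the tool's x, y, z as a fraction of full scale, a list of three; "delta_rot": the turn, a rotation vector about the tool's x, y, z as a fraction of full scale, a list of three. A call has 1 to 20 rows; each row is the pose to reach, as a shift and turn from the pose commanded when the call began, along the tool's axes at that moment, turning the shorter way round; what a row does not reach only later rows make up. Full scale, the value 1, is 200 mm for a shift and 180 degrees for a turn. A row lasts 1/12 s, in which the tool goes at most 41.7 mm and 7.16 degrees, less where a joint would pass 70% of its speed; a pose out of reach is approached as far as the arm can. A call with a number of a shift or a turn outside -1 to 1 is refused whole. A call with a gripper value outside its range is refused whole. The fingers move at their own pace and stop on an object; the grip force is fixed at half the most. Time passes only in rows, so rows that repeat a pose let the fingers close. It gives the time, the measured TCP pose, the force and the opening at its end, in the units of the state.
- arm.get_state(): the state, without advancing time (a new reading comes with each control period).
- arm.get_image(name): name is "scene" or "top" or "wrist"; returns the picture (384x512x3 uint8, blue, green, red); there is no depth.
- arm.get_calibration(name): a dict with "fx", "fy", "cx", "cy" (pixels), "dist_coeffs" ([k1, k2, p1, p2, k3] as OpenCV has them; the pictures are not rectified), "T" (4x4, takes a point from camera to world coordinates); the wrist camera has in their place "T_tool_cam" (4x4, takes a point from camera to tool coordinates, whose origin is the TCP and whose axes are the tool frame's). Camera axes: x right, y up, looking along -z (the intrinsics and any distortion apply to the point x, -y, -z); pixel columns grow to the right and rows downward; lengths in m; the calibration is good to about 2 mm. A picture is of the moment at which its call begins: read the wrist's pose just before it. get_calibration takes no time and is no camera call.
- arm.job_done(): hands the job in, once; it reports no verdict.
The state is a dict: "t": time; "joint_pos": joint angles; "joint_velocities": joint speeds; "joint_torque": joint torques, N m; "eef_pos": TCP position; "orientation": TCP orientation; "ft_force": force on the tool from outside, world axes, zero at the start; "moment": the same for the moment, N m; "finger_gap": finger opening in m.
Only numpy, scipy, OpenCV 4.12 (cv2) and the standard library are available. Lean on these libraries where they do the work, as an engineer would, in place of code of your own. Each camera call takes 0.05 s, during which the arm holds its last target. There are 200 camera calls.

## Working session

There is one attempt and no reset: what is moved stays moved. The work goes in short steps, Python scripts to look and compute and a shell command to move; the robot and the scene stay as the last step left them, time stands still between calls to the robot, and variables do not carry over. Pictures are saved under pics/ and viewed, about 8 in all and at most 12, crops included, and the job is handed in when it is done.

```bash
ls; mkdir -p pics
python3 - <<'E'
from rig import arm
import cv2,numpy as np
print(arm.get_state(), arm.tips_ahead)
for n in("scene","top"):
    cv2.imwrite(f"pics/{n}0.png",arm.get_image(n)); c=arm.get_calibration(n); print(n,c)
print(arm.get_calibration("wrist"))
E
```

```text
pics
{'t': 0.0, 'joint_pos': array([-1.32011507,  0.47783216,  0.02235734,  1.55647832, -0.01151699,
        1.10930051, -0.08311235]), 'joint_velocities': array([-0.00045192, -0.00016684,  0.00023922,  0.00041184,  0.00042284,
        0.00050775,  0.00040402]), 'joint_torque': array([ 9.42378574e-04, -5.96465421e+01,  1.60819486e+00, -2.81194317e+01,
        1.23890772e-02,  9.55091586e-03,  6.16283003e-06]), 'eef_pos': array([0.23682093, 0.6314368 , 0.22779323]), 'orientation': array([ 0.12550964,  0.69583031, -0.1268383 ,  0.69568639]), 'ft_force': array([ 0.51897375, -0.1341879 ,  0.5024368 ]), 'moment': array([-0.01250672,  0.0206763 , -0.03085207]), 'finger_gap': 0.08518998546561768} 0.019
scene {'fx': 424.6206379122198, 'fy': 424.6206379122198, 'cx': 256.441703531026, 'cy': 191.67698960122365, 'dist_coeffs': array([-0.14039228,  0.        ,  0.        ,  0.        ,  0.        ]), 'T': array([[-0.41638886, -0.65961212,  0.62572532,  1.5656206 ],
       [ 0.9089766 , -0.28722686,  0.30209647,  0.51508102],
       [-0.01954137,  0.69455927,  0.71917004,  1.34566736],
       [ 0.
[... 342 characters left out ...]
21925,  0.00658099,  0.01937505],
       [ 0.00202137,  0.1586539 ,  0.98733219,  1.50229138],
       [ 0.        ,  0.        ,  0.        ,  1.        ]])}
{'fx': 278.78415736998477, 'fy': 278.78415736998477, 'cx': 254.2101128063387, 'cy': 192.2497702469758, 'dist_coeffs': array([-0.0463023,  0.       ,  0.       ,  0.       ,  0.       ]), 'T_tool_cam': array([[-2.95974533e-04,  3.20479956e-01, -9.47255251e-01,
        -1.44336484e-01],
       [ 9.99999902e-01,  4.06634210e-04, -1.74880414e-04,
        -6.73620627e-04],
       [ 3.29140723e-04, -9.47255210e-01, -3.20480045e-01,
        -8.23371809e-02],
       [ 0.00000000e+00,  0.00000000e+00,  0.00000000e+00,
         1.00000000e+00]])}
```

View pics/top0.png

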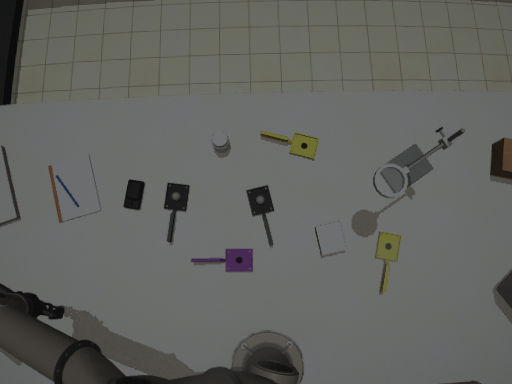

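View pics/scene0.png

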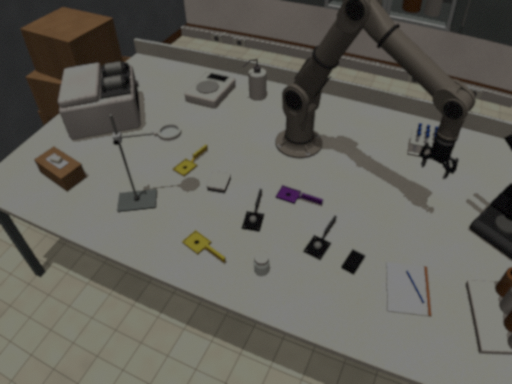

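Top view candidates: black trays with balls at (177,197) and (260,200), handles towards the robot at (172,226) and (267,230). Look-alikes to leave alone: purple (239,260), yellow (304,146) and (388,246), and the black mouse (134,194). Lens ring is at (391,181) top and (169,132) scene. I'll measure and check with one close crop.

```bash
cat > h.py <<'E'
import numpy as np, cv2
from rig import arm
from scipy.spatial.transform import Rotation as R
def cam(n,st=None):
    c=arm.get_calibration(n); K=np.array([[c['fx'],0,c['cx']],[0,c['fy'],c['cy']],[0,0,1]])
    if n=="wrist":
        T=np.eye(4);T[:3,:3]=R.from_quat(st['orientation']).as_matrix();T[:3,3]=st['eef_pos'];T=T@c['T_tool_cam']
    else: T=c['T']
    return K,c['dist_coeffs'],T
def ray(n,p,st=None):
    K,d,T=cam(n,st); u=cv2.undistortPoints(np.array([[p]],float),K,d)[0,0]
    v=T[:3,:3]@np.array([u[0],-u[1],-1]); return T[:3,3],v/np.linalg.norm(v)
def onz(n,p,z,st=None):
    o,v=ray(n,p,st); return o+v*(z-o[2])/v[2]
def tri(p,q):
    (a,u),(b,v)=ray("top",p),ray("scene",q)
    s=np.linalg.lstsq(np.c_[u,-v],b-a,rcond=None)[0]; A=a+u*s[0];B=b+v*s[1]; return (A+B)/2,np.linalg.norm(A-B)
def proj(n,P,st=None):
    K,d,T=cam(n,st); p=(np.linalg.inv(T)@np.append(P,1))[:3]*[1,-1,-1]
    return cv2.projectPoints(p[None],np.zeros(3),np.zeros(3),K,d)[0][0,0]
E
python3 - <<'E'
from h import *
t=cv2.imread('pics/top0.png');s=cv2.imread('pics/scene0.png')
g=cv2.cvtColor(t,cv2.COLOR_BGR2GRAY)
hsv=cv2.cvtColor(t,cv2.COLOR_BGR2HSV)
for nm,(x0,y0,x1,y1) in dict(A=(155,178,198,246),B=(242,180,280,248)).items():
    sub=g[y0:y1,x0:x1]; m=(sub<70).astype(np.uint8)
    k=cv2.morphologyEx(cv2.morphologyEx(m,cv2.MORPH_CLOSE,np.ones((9,9))),cv2.MORPH_OPEN,np.ones((13,13)))
    c=max(cv2.findContours(k,0,2)[0],key=cv2.contourArea); r=cv2.minAreaRect(c)
    box=cv2.boxPoints(r)+[x0,y0]; W=np.array([onz('top',p,.01) for p in box])
    print(nm,'plate px',np.array(r[0])+[x0,y0],'sides',np.linalg.norm(np.diff(W[:3],axis=0),axis=1),'ctr',W.mean(0))
    e=W[1]-W[0];print(' edge angle',np.degrees(np.arctan2(e[1],e[0]))%90)
    # handle dark pixels
    h=m.copy(); yy,xx=np.nonzero(h); q=np.c_[xx+x0,yy+y0]; 
    ys=r[0][1]+y0+18; q=q[q[:,1]>ys]
    H=np.array([onz('top',p,.042) for p in q]); c0=H.mean(0); d=np.linalg.svd((H-c0)[:,:2])[2][0]; d=d*np.sign(d[0])
    a=(H-c0)[:,:2]@d
    print(' handle ctr',c0,'dir deg',np.degrees(np.arctan2(d[1],d[0])),'len',np.ptp(a),'width',np.ptp((H-c0)[:,:2]@[-d[1],d[0]]))
up=lambda im,f:cv2.resize(im,None,fx=f,fy=f,interpolation=cv2.INTER_CUBIC)
a=up(t[175:250,145:290],5)[:, :]; b=np.hstack([up(t[150:215,365:425],4),up(s[115:150,140:200],4)[:, :]] if 0 else [up(t[155:205,365:425],4),up(s[110:160,140:200],4)])
a=cv2.resize(a,(480,250)); out=np.vstack([a,b]); out=cv2.convertScaleAbs(out,alpha=1.5)
cv2.imwrite('pics/crop.png',out)
E
```

```text
A plate px [176.5 197.5] sides [0.07302663 0.09348526] ctr [0.5732505 0.2945119 0.01     ]
 edge angle 88.29022228228249
 handle ctr [0.46406579 0.30746462 0.042     ] dir deg -7.9167663998539775 len 0.08759623682193964 width 0.01807458602384895
B plate px [260.  201.5] sides [0.07525676 0.09287241] ctr [0.5513496  0.00892748 0.01      ]
 edge angle 88.36406309029032
 handle ctr [ 0.44373103 -0.01405979  0.042     ] dir deg 12.044882034937771 len 0.08640587432490632 width 0.01378164161751345
```

View pics/crop.png

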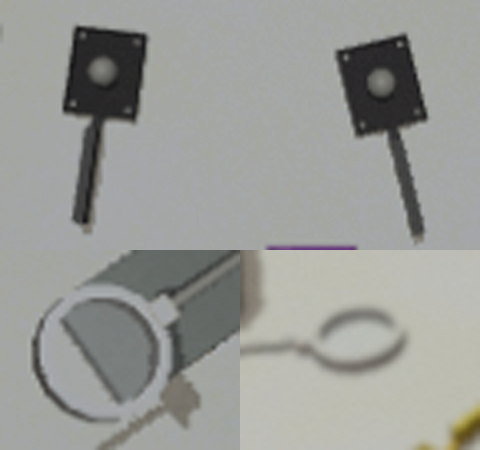

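Crop: both black trays carry a grey ball, at (175.8,196.3) and (259.8,199.6). The lens ring is at about (391,180.5) in the top view and (169.6,132.6) in the scene view. I'll triangulate next.

Run:
```python
from h import *
print('lens',tri((391,180.5),(169.6,132.6)))
print('armjoint', tri((365+163/4,155+58/4),(140+62/4,110+98/4)))
s=cv2.imread('pics/scene0.png')
for nm,p,hc in(('A',(175.8,196.3),(.46407,.30746)),('B',(259.8,199.6),(.44373,-.01406))):
    b=onz('top',p,.02); d=b[:2]-hc; print(nm,'ball',b,'dir',np.degrees(np.arctan2(d[1],d[0])),'dist',np.linalg.norm(d), 'scene px',proj('scene',b),'grip110',b[:2]-.11*d/np.linalg.norm(d))
for nm,p in(('jar',(220,146)),('mouse',(134,194)),('box',(330,238)),('base',(407,170))): print(nm,onz('top',p,.02))
st=arm.get_state();print(R.from_quat(st['orientation']).as_matrix())
```

```text
lens (array([ 0.54781202, -0.33988842,  0.35152363]), np.float64(0.003459317598861557))
armjoint (array([ 0.57755369, -0.38450093,  0.35038576]), np.float64(0.0019386580286306569))
A ball [0.57564004 0.29496671 0.02      ] dir -6.389197813919641 dist 0.11226734094680581 scene px [317.78259125 244.3815136 ] grip110 [0.46632326 0.30720769]
B ball [0.5562079 0.0094939 0.02     ] dir 11.827349870084692 dist 0.1149176363223059 scene px [253.18063251 218.4711236 ] grip110 [ 0.44854323 -0.01305207]
jar [0.74746837 0.14170462 0.02      ]
mouse [0.58772956 0.44013816 0.02      ]
box [ 0.41920916 -0.22214498  0.02      ]
base [ 0.64537371 -0.50590534  0.02      ]
[[-4.75630057e-04  3.51136892e-01  9.36324013e-01]
 [-1.61388360e-03  9.36322630e-01 -3.51137193e-01]
 [-9.99998585e-01 -1.67812937e-03  1.21350885e-04]]
```

```bash
cat >> h.py <<'E'
def go(P,phi):
    "target TCP, tray heading phi (deg, handle->ball): tool x down, z along phi"
    st=arm.get_state(); R0=R.from_quat(st['orientation']); f=np.radians(phi)
    z=np.array([np.cos(f),np.sin(f),0]); x=np.array([0,0,-1.]); R1=R.from_matrix(np.c_[x,np.cross(z,x),z])
    t=R0.inv().apply(np.array(P)-st['eef_pos'])/.2; r=(R0.inv()*R1).as_rotvec()/np.pi
    print('t',np.round(t,4),'r',np.round(r,4),'rows>=',max(np.linalg.norm(t)*.2/.0417,np.linalg.norm(r)*180/7.16))
E
python3 -c "
from h import *
go((.466,.307,.16),-7)"
```

```text
t [ 0.3416 -1.1163  1.6425] r [-0.0753 -0.      0.0005] rows>= 9.664843879190675
```

```bash
python3 -m creep '{"claw":[1,1,1,1,1,1,1],"translation":[[0.02,-0.08,0.11],[0.05,-0.17,0.25],[0.08,-0.28,0.41],[0.11,-0.37,0.55],[0.14,-0.46,0.68],[0.17,-0.56,0.82],[0.17,-0.56,0.82]],"delta_rot":[[0,0,0],[0,0,0],[-0.02,0,0],[-0.04,0,0],[-0.06,0,0],[-0.075,0,0],[-0.075,0,0]]}'; python3 -c "
from h import *
go((.466,.307,.16),-7)"
```

```text
t: 0.68
eef_pos: [0.3565, 0.4615, 0.1932]
orientation: [0.044, 0.705, -0.048, 0.706]
ft_force: [0.4, -1.1, -0.2]
finger_gap: 0.0854
t [ 0.1714 -0.6934  0.6433] r [-0.0027  0.0006  0.002 ] rows>= 4.61042440338204
```

```bash
python3 -m creep '{"claw":[1,1,1,1,1,1,1,1,1],"translation":[[0.03,-0.12,0.11],[0.06,-0.26,0.24],[0.09,-0.38,0.36],[0.12,-0.5,0.46],[0.15,-0.6,0.55],[0.165,-0.66,0.61],[0.17,-0.69,0.64],[0.17,-0.69,0.64],[0.17,-0.69,0.64]],"delta_rot":[[0,0,0],[0,0,0],[0,0,0],[0,0,0],[0,0,0],[0,0,0],[0,0,0],[0,0,0],[0,0,0]]}'
python3 - <<'E'
from h import *
st=arm.get_state(); im=arm.get_image('wrist'); cv2.imwrite('pics/w1.png',im)
print(st['eef_pos'],R.from_quat(st['orientation']).as_matrix()[:,2],st['ft_force'],st['moment'])
for P in((.5756,.295,.02),(.466,.307,.042)): print(proj('wrist',P,st))
E
```

```text
t: 1.43
eef_pos: [0.4609, 0.3177, 0.1608]
orientation: [0.044, 0.706, -0.043, 0.706]
ft_force: [-0.3, 0.0, -0.3]
finger_gap: 0.0851
[0.46085682 0.31773666 0.16080736] [ 9.92437656e-01 -1.22748718e-01 -5.01016292e-04] [-0.28392317  0.03485867 -0.34568726] [0.03493449 0.01587864 0.00937562]
[247.67482657 273.20203148]
[244.75561327 192.19208619]
```

View pics/w1.png

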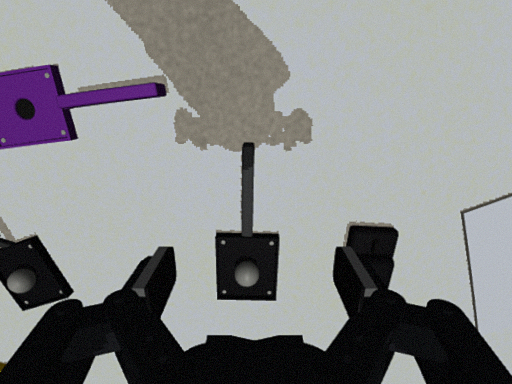

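Wrist view: ball at (246,273) as predicted, handle running from (248,143) to (247,240). Now refine the handle line.

```bash
cat >> h.py <<'E'
def handle(im,st,x0,x1,y0,y1,ball):
    g=cv2.cvtColor(im,cv2.COLOR_BGR2GRAY); L=[]
    for y in range(y0,y1,4):
        xs=np.nonzero(g[y,x0:x1]<110)[0]
        if len(xs)>3: L.append(onz('wrist',((xs[0]+xs[-1])/2+x0,y),.042,st)); w=len(xs)
    L=np.array(L); m=g[ball[1]-16:ball[1]+17,ball[0]-16:ball[0]+17]; k=np.argwhere(m>85); bp=k.mean(0)[::-1]+[ball[0]-16,ball[1]-16]
    b=onz('wrist',bp,.02,st); v=cv2.fitLine(L[:,:2].astype(np.float32),cv2.DIST_HUBER,0,.01,.01).ravel(); d=v[:2]*np.sign(v[0])
    print('w px',w,'line dir',np.degrees(np.arctan2(d[1],d[0])),'ballpx',bp,len(k),'ball',b); 
    off=(b[:2]-v[2:])@[-d[1],d[0]]; g=b[:2]-.11*d-off*np.array([-d[1],d[0]]); print('ball off line',off,'grip',g); return g,d
E
python3 - <<'E'
from h import *
st=arm.get_state(); im=cv2.imread('pics/w1.png')
g,d=handle(im,st,232,266,160,226,(246,273)); go((*g,.028),np.degrees(np.arctan2(d[1],d[0])))
E
```

```text
w px 11 line dir -8.682853 ballpx [246.14393939 277.58333333] 264 ball [0.58130357 0.29339656 0.02      ]
ball off line 0.0009632450462003682 grip [0.47241885 0.3090505 ]
t [ 0.6646 -0.0405  0.0655] r [ 0.0096 -0.0002 -0.0003] rows>= 3.2087599070051627
```

```bash
python3 -m creep '{"claw":[1,1,1,1,1,1,1,1,1,1],"translation":[[0.03,-0.04,0.03],[0.1,-0.04,0.045],[0.2,-0.04,0.045],[0.32,-0.04,0.045],[0.44,-0.04,0.045],[0.54,-0.04,0.045],[0.61,-0.04,0.045],[0.65,-0.04,0.045],[0.665,-0.04,0.045],[0.665,-0.04,0.045]],"delta_rot":[[0.01,0,0],[0.01,0,0],[0.01,0,0],[0.01,0,0],[0.01,0,0],[0.01,0,0],[0.01,0,0],[0.01,0,0],[0.01,0,0],[0.01,0,0]]}'
python3 - <<'E'
from h import *
go((.47,.3092,.028),-8.4); st=arm.get_state(); print(st['ft_force'],st['moment'])
E
```

```text
t: 2.32
eef_pos: [0.4689, 0.3081, 0.0274]
orientation: [0.054, 0.705, -0.055, 0.705]
ft_force: [0.8, 0.7, -0.0]
finger_gap: 0.0853
t [-0.0031  0.0065  0.0045] r [-0.0025 -0.0002  0.0002] rows>= 0.0625885797198542
[ 0.83975442  0.66989141 -0.04288124] [ 0.04743665  0.00140136 -0.04113443]
```

```bash
python3 -m creep '{"claw":[0.6,0.4,0.3,0.2,0.1,0,0,0,0,0,0,0],"translation":[[0,0.006,0],[0,0.006,0],[0,0.006,0],[0,0.006,0],[0,0.006,0],[0,0.006,0],[0,0.006,0],[0,0.006,0],[0,0.006,0],[0,0.006,0],[0,0.006,0],[0,0.006,0]],"delta_rot":[[0,0,0],[0,0,0],[0,0,0],[0,0,0],[0,0,0],[0,0,0],[0,0,0],[0,0,0],[0,0,0],[0,0,0],[0,0,0],[0,0,0]]}'
python3 - <<'E'
from h import *
import subprocess
st=arm.get_state(); print(st['ft_force'],st['moment'],st['eef_pos'],st['finger_gap'])
E
```

```text
t: 3.32
eef_pos: [0.4695, 0.3092, 0.0279]
orientation: [0.055, 0.705, -0.054, 0.705]
ft_force: [-2.0, 0.4, 4.4]
finger_gap: 0.0103
[-2.00238586  0.41879623  4.42581566] [ 0.0879455  -0.0139665   0.06833411] [0.46953608 0.30923335 0.02793748] 0.0103407895240828
```

```bash
python3 -m creep '{"claw":[0,0,0,0,0,0,0,0,0,0,0,0,0,0,0,0,0,0],"translation":[[-0.01,0,0],[-0.03,0,0],[-0.06,0,0],[-0.1,0,0],[-0.15,0,0],[-0.2,0,0],[-0.25,0,0],[-0.29,0,0],[-0.32,0,0],[-0.34,0,0],[-0.35,0,0],[-0.35,0,0],[-0.35,0,0],[-0.35,0,0],[-0.35,0,0],[-0.35,0,0],[-0.35,0,0],[-0.35,0,0]],"delta_rot":[[0,0,0],[0,0,0],[0,0,0],[0,0,0],[0,0,0],[0,0,0],[0,0,0],[0,0,0],[0,0,0],[0,0,0],[0,0,0],[0,0,0],[0,0,0],[0,0,0],[0,0,0],[0,0,0],[0,0,0],[0,0,0]]}'
python3 - <<'E'
from h import *
F=[]
for i in range(6):
    im=arm.get_image('wrist'); st=arm.get_state(); F.append(np.r_[st['ft_force'],st['moment'],st['joint_torque'][[1,3]]])
print(np.round(np.array(F),3)); print(np.mean(F,0),st['t'],st['finger_gap'])
cv2.imwrite('pics/w2.png',im)
z=R.from_quat(st['orientation']).as_matrix()[:,2]
print('moment nose-down', np.cross(z,[0,0,1])@np.mean(F,0)[3:6])
E
```

```text
t: 4.82
eef_pos: [0.4694, 0.309, 0.0976]
orientation: [0.055, 0.705, -0.055, 0.705]
ft_force: [-0.6, -1.1, -2.0]
finger_gap: 0.0101
[[ 1.5500e-01  2.1200e-01 -2.2200e+00  1.1000e-02  2.1200e-01  3.4000e-02
  -5.2484e+01 -2.2105e+01]
 [-9.9000e-02  5.6700e-01 -2.2600e+00 -2.2000e-02  1.7700e-01 -8.2000e-02
  -5.2485e+01 -2.2110e+01]
 [ 1.7400e-01  3.2000e-01 -1.6420e+00  2.6000e-02  1.6500e-01 -4.2000e-02
  -5.2487e+01 -2.2115e+01]
 [-5.6400e-01  2.1400e-01 -1.7200e+00  4.5000e-02  2.1300e-01  8.0000e-03
  -5.2492e+01 -2.2119e+01]
 [-6.5300e-01  1.0690e+00 -1.9370e+00  9.5000e-02  2.5700e-01  2.0000e-02
  -5.2497e+01 -2.2123e+01]
 [ 9.7000e-02 -5.5400e-01 -1.4080e+00  2.0000e-02  2.5800e-01  2.3000e-02
  -5.2502e+01 -2.2125e+01]]
[-1.48290170e-01  3.04664057e-01 -1.86428751e+00  2.92381799e-02
  2.13535918e-01 -6.30883503e-03 -5.24913442e+01 -2.21161181e+01] 5.1167 0.010320881109756562
moment nose-down -0.21549143554220312
```

About 1.9 N and 0.21 N·m suggests steel. I'll set it back down and weigh the other tray.

```bash
python3 -m creep '{"claw":[0,0,0,0,0,0,0,0,0,0,0,0,0,0,0,0,0.05,0.1,0.15,0.2],"translation":[[0.01,0,0],[0.03,0,0],[0.06,0,0],[0.1,0,0],[0.15,0,0],[0.2,0,0],[0.24,0,0],[0.27,0,0],[0.295,0,0],[0.315,0,0],[0.33,0,0],[0.338,0,0],[0.343,0,0],[0.347,0,0],[0.35,0,0],[0.35,0,0],[0.35,0,0],[0.35,0,0],[0.35,0,0],[0.35,0,0]],"delta_rot":[[0,0,0],[0,0,0],[0,0,0],[0,0,0],[0,0,0],[0,0,0],[0,0,0],[0,0,0],[0,0,0],[0,0,0],[0,0,0],[0,0,0],[0,0,0],[0,0,0],[0,0,0],[0,0,0],[0,0,0],[0,0,0],[0,0,0],[0,0,0]]}'
python3 -m creep '{"claw":[0.4,0.6,0.8,1,1,1,1,1,1,1,1,1,1,1,1],"translation":[[0,0,0],[0,0,0],[0,0,0],[0,0,0],[0,0,0],[-0.03,0,0],[-0.08,0,0],[-0.16,0,0],[-0.28,0,0],[-0.4,0,0],[-0.52,0,0],[-0.6,0,0],[-0.65,0,0],[-0.66,0,0],[-0.66,0,0]],"delta_rot":[[0,0,0],[0,0,0],[0,0,0],[0,0,0],[0,0,0],[0,0,0],[0,0,0],[0,0,0],[0,0,0],[0,0,0],[0,0,0],[0,0,0],[0,0,0],[0,0,0],[0,0,0]]}'
python3 - <<'E'
from h import *
st=arm.get_state(); im=arm.get_image('wrist'); cv2.imwrite('pics/w3.png',im)
print(st['ft_force'],st['moment']); go((.4485,-.013,.16),12)
E
```

```text
t: 6.78
eef_pos: [0.47, 0.3092, 0.028]
orientation: [0.055, 0.705, -0.054, 0.705]
ft_force: [-0.1, 1.1, -0.5]
finger_gap: 0.0173
t: 8.03
eef_pos: [0.4696, 0.3092, 0.1605]
orientation: [0.055, 0.705, -0.054, 0.705]
ft_force: [0.0, -0.6, 0.1]
finger_gap: 0.0853
[ 0.0117004  -0.59126256  0.05924721] [-0.01937992 -0.02496888  0.00213058]
t [-0.0021 -1.6056  0.1458] r [-1.159e-01 -1.000e-04  1.000e-04] rows>= 7.732491976508398
```

View pics/w3.png

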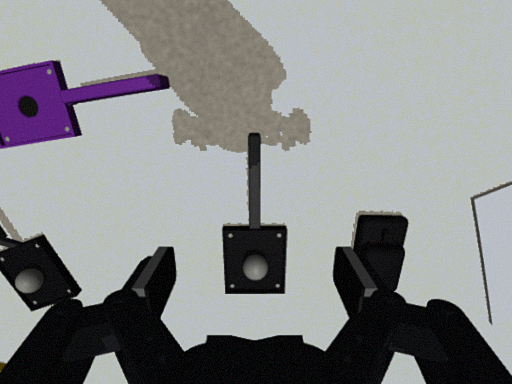

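Tray A stands flat with its ball centred in the plate at (255,267). Moving to B.

```bash
python3 -m creep '{"claw":[1,1,1,1,1,1,1,1],"translation":[[0,-0.06,0],[0,-0.16,0.01],[0,-0.3,0.02],[0,-0.44,0.03],[0,-0.58,0.04],[0,-0.72,0.06],[0,-0.84,0.07],[0,-0.9,0.08]],"delta_rot":[[0,0,0],[-0.02,0,0],[-0.04,0,0],[-0.06,0,0],[-0.08,0,0],[-0.1,0,0],[-0.116,0,0],[-0.116,0,0]]}'; python3 -c "
from h import *
go((.4485,-.013,.16),12)"
```

```text
t: 8.75
eef_pos: [0.4557, 0.1239, 0.1585]
orientation: [-0.074, 0.705, 0.073, 0.702]
ft_force: [-0.2, -0.2, -0.2]
finger_gap: 0.0857
t [-0.0059 -0.6622 -0.1771] r [-0.0003 -0.0012  0.0006] rows>= 3.2875483587468564
```

```bash
python3 -m creep '{"claw":[1,1,1,1,1,1,1,1,1],"translation":[[0,-0.12,-0.03],[0,-0.26,-0.07],[0,-0.38,-0.1],[0,-0.48,-0.13],[0,-0.56,-0.15],[0,-0.61,-0.16],[0,-0.63,-0.17],[0,-0.63,-0.17],[0,-0.63,-0.17]],"delta_rot":[[0,0,0],[0,0,0],[0,0,0],[0,0,0],[0,0,0],[0,0,0],[0,0,0],[0,0,0],[0,0,0]]}'
python3 - <<'E'
from h import *
st=arm.get_state(); im=arm.get_image('wrist'); cv2.imwrite('pics/w4.png',im)
print(st['eef_pos'],R.from_quat(st['orientation']).as_matrix()[:,2],st['ft_force'],st['moment'])
b=(.5562,.0095,.02); p=proj('wrist',b,st); print(p, proj('wrist',(.4485,-.013,.042),st))
cx=int(round(proj('wrist',(.4485,-.013,.042),st)[0]))
g,d=handle(im,st,cx-22,cx+22,160,226,tuple(int(round(v)) for v in p)); go((*g,.028),np.degrees(np.arctan2(d[1],d[0])))
E
```

```text
t: 9.5
eef_pos: [0.4503, -0.001, 0.1595]
orientation: [-0.074, 0.703, 0.074, 0.703]
ft_force: [-0.8, 0.1, 0.1]
finger_gap: 0.0858
[ 0.45027342 -0.0010085   0.15948923] [ 9.77964017e-01  2.08772799e-01 -5.47707405e-04] [-0.77984765  0.05378951  0.08289449] [-0.0046095  -0.01875288  0.02981991]
[244.73064143 266.21579236] [243.22136664 182.51864343]
w px 44 line dir 12.246558 ballpx [242.60260586 268.72638436] 307 ball [0.56014759 0.00771173 0.02      ]
ball off line -0.001187866388971687 grip [ 0.4523988  -0.01446052]
t [ 0.6579 -0.07   -0.0048] r [-0.0008 -0.0001 -0.0001] rows>= 3.173157288094697
```

View pics/w4.png

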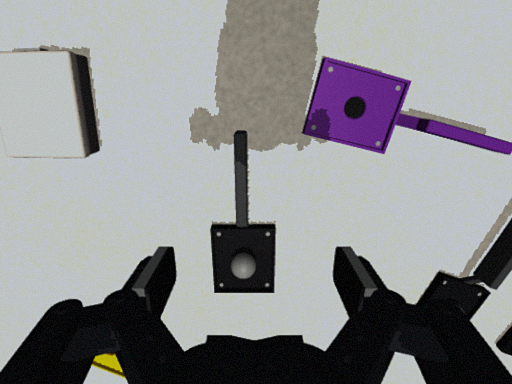

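Run:
```python
from h import *
st=arm.get_state(); T=R.from_quat(st['orientation']).inv()
for p in((303,130),(384,152)): print(T.apply(onz('wrist',p,.012,st)-[.450,-.0147,.028]))
go((.450,-.0147,.028),12.1)
```

```text
[ 0.01603733  0.06345574 -0.04832322]
[ 0.01606238  0.15145774 -0.02576568]
t [ 0.6579 -0.0686 -0.0167] r [-0.     -0.0001 -0.0001] rows>= 3.173435817918056
```

```bash
python3 -m creep '{"claw":[1,1,1,1,1,1,1,1,1,1],"translation":[[0.03,-0.05,-0.015],[0.1,-0.069,-0.017],[0.2,-0.069,-0.017],[0.32,-0.069,-0.017],[0.44,-0.069,-0.017],[0.54,-0.069,-0.017],[0.61,-0.069,-0.017],[0.65,-0.069,-0.017],[0.658,-0.069,-0.017],[0.658,-0.069,-0.017]],"delta_rot":[[0,0,0],[0,0,0],[0,0,0],[0,0,0],[0,0,0],[0,0,0],[0,0,0],[0,0,0],[0,0,0],[0,0,0]]}'
python3 - <<'E'
from h import *
go((.45,-.0147,.028),12.1); st=arm.get_state(); print(st['ft_force'],st['moment'])
E
```

```text
t: 10.38
eef_pos: [0.4501, -0.0152, 0.028]
orientation: [-0.074, 0.703, 0.074, 0.703]
ft_force: [-0.6, -0.3, 0.5]
finger_gap: 0.0849
t [0.0002 0.0026 0.    ] r [-0.0001 -0.0002 -0.0001] rows>= 0.012603473372055654
[-0.57987991 -0.28021796  0.54360259] [ 0.02731285  0.02355879 -0.0505132 ]
```

```bash
python3 -m creep '{"claw":[0.6,0.4,0.3,0.2,0.1,0,0,0,0,0,0,0],"translation":[[0,0.002,0],[0,0.002,0],[0,0.002,0],[0,0.002,0],[0,0.002,0],[0,0.002,0],[0,0.002,0],[0,0.002,0],[0,0.002,0],[0,0.002,0],[0,0.002,0],[0,0.002,0]],"delta_rot":[[0,0,0],[0,0,0],[0,0,0],[0,0,0],[0,0,0],[0,0,0],[0,0,0],[0,0,0],[0,0,0],[0,0,0],[0,0,0],[0,0,0]]}'
python3 -m creep '{"claw":[0,0,0,0,0,0,0,0,0,0,0,0,0,0,0,0,0,0],"translation":[[-0.01,0,0],[-0.03,0,0],[-0.06,0,0],[-0.1,0,0],[-0.15,0,0],[-0.2,0,0],[-0.25,0,0],[-0.29,0,0],[-0.32,0,0],[-0.34,0,0],[-0.35,0,0],[-0.35,0,0],[-0.35,0,0],[-0.35,0,0],[-0.35,0,0],[-0.35,0,0],[-0.35,0,0],[-0.35,0,0]],"delta_rot":[[0,0,0],[0,0,0],[0,0,0],[0,0,0],[0,0,0],[0,0,0],[0,0,0],[0,0,0],[0,0,0],[0,0,0],[0,0,0],[0,0,0],[0,0,0],[0,0,0],[0,0,0],[0,0,0],[0,0,0],[0,0,0]]}'
python3 - <<'E'
from h import *
F=[]
for i in range(8):
    im=arm.get_image('wrist'); st=arm.get_state(); F.append(np.r_[st['ft_force'],st['moment']])
print(np.mean(F,0),np.std(F,0),st['t'],st['finger_gap'])
cv2.imwrite('pics/w5.png',im)
z=R.from_quat(st['orientation']).as_matrix()[:,2]
print('moment nose-down', np.cross(z,[0,0,1])@np.mean(F,0)[3:6])
go((.450,-.0147,.237),12.1)
E
```

```text
t: 11.38
eef_pos: [0.4499, -0.0154, 0.0282]
orientation: [-0.074, 0.703, 0.074, 0.703]
ft_force: [-1.1, -0.3, 4.2]
finger_gap: 0.0101
t: 12.88
eef_pos: [0.4499, -0.0155, 0.098]
orientation: [-0.074, 0.703, 0.074, 0.703]
ft_force: [-1.1, -0.2, -3.0]
finger_gap: 0.0101
[-0.02553149  0.30501127 -2.90326383 -0.08571956  0.2992605   0.01860226] [0.35486957 0.80060936 0.52822041 0.03208666 0.02124903 0.02527242] 13.2833 0.010249683889878297
moment nose-down -0.31055237127756274
t [-0.6941  0.0034  0.0008] r [-0.0004 -0.     -0.    ] rows>= 3.328854784490483
```

B weighs 2.9 N with 0.31 N·m, against A's 1.9 N and 0.21 N·m, so B carries the carbide ball. Next: raise it gently, then swing to the lens.

```bash
python3 -m creep '{"claw":[0,0,0,0,0,0,0,0,0,0,0,0,0,0,0,0],"translation":[[-0.01,0,0],[-0.03,0,0],[-0.07,0,0],[-0.12,0,0],[-0.18,0,0],[-0.25,0,0],[-0.32,0,0],[-0.39,0,0],[-0.46,0,0],[-0.52,0,0],[-0.58,0,0],[-0.62,0,0],[-0.65,0,0],[-0.67,0,0],[-0.68,0,0],[-0.68,0,0]],"delta_rot":[[0,0,0],[0,0,0],[0,0,0],[0,0,0],[0,0,0],[0,0,0],[0,0,0],[0,0,0],[0,0,0],[0,0,0],[0,0,0],[0,0,0],[0,0,0],[0,0,0],[0,0,0],[0,0,0]]}'
python3 - <<'E'
from h import *
st=arm.get_state(); im=arm.get_image('wrist'); cv2.imwrite('pics/w6.png',im); print(st['eef_pos'],st['joint_pos'])
T=R.from_quat(st['orientation'])
for dz in(.0,): print('rigid ball px',proj('wrist',st['eef_pos']+T.apply([.008,0,.108]),st))
f=np.radians(-32); g=np.array([.548,-.340])-.108*np.array([np.cos(f),np.sin(f)])
go((*g,.2345),-32)
t=cv2.imread('pics/w6.png')
cv2.imwrite('pics/w6c.png',cv2.resize(t[130:320,150:360],None,fx=3,fy=3))
E
```

```text
t: 14.62
eef_pos: [0.45, -0.0154, 0.2343]
orientation: [-0.074, 0.703, 0.074, 0.703]
ft_force: [-0.8, 0.8, -3.8]
finger_gap: 0.0106
[ 0.44999118 -0.01541007  0.23434484] [-0.26168779  0.0918766   0.16845024  2.07109718 -0.01859239  0.97984391
  1.69702924]
rigid ball px [255.17282313 367.69713691]
t [-0.0027 -1.3142 -0.246 ] r [ 2.446e-01 -2.000e-04  0.000e+00] rows>= 6.412749651819121
```

View pics/w6c.png

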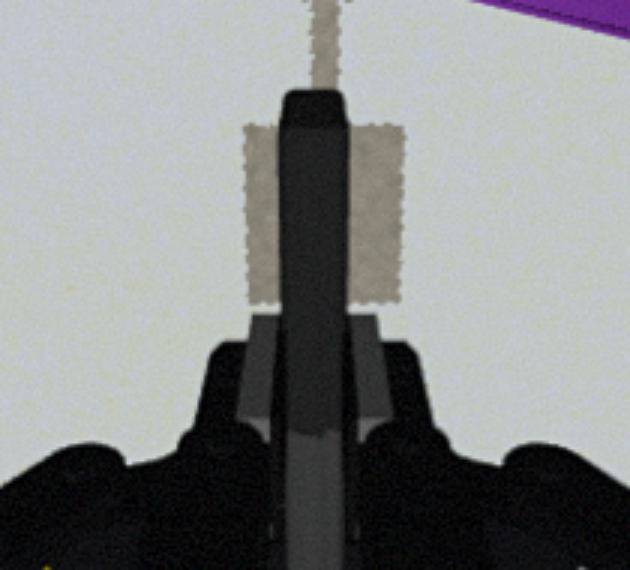

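The wrist camera can't see the ball here because the gripper hides it. The handle is straight between the pads, tail at about (254.7,160.7). Swinging in, first half.

```bash
python3 -c "
from h import *
st=arm.get_state();T=R.from_quat(st['orientation'])
for p in(-4,0,4):
  a=np.radians(p); print(p,[proj('wrist',st['eef_pos']+T.apply(R.from_rotvec([0,a,0]).apply([-.014,0,x])),st) for x in(-.045,-.049)])"
python3 -m creep '{"claw":[0,0,0,0,0,0,0,0,0,0,0,0,0,0,0],"translation":[[0,-0.01,0],[0,-0.03,0],[0,-0.06,-0.01],[0,-0.1,-0.02],[0,-0.15,-0.03],[0,-0.21,-0.04],[0,-0.27,-0.05],[0,-0.34,-0.06],[0,-0.41,-0.07],[0,-0.48,-0.09],[0,-0.54,-0.1],[0,-0.59,-0.11],[0,-0.63,-0.12],[0,-0.65,-0.12],[0,-0.66,-0.12]],"delta_rot":[[0,0,0],[0.003,0,0],[0.008,0,0],[0.015,0,0],[0.024,0,0],[0.034,0,0],[0.046,0,0],[0.06,0,0],[0.074,0,0],[0.088,0,0],[0.1,0,0],[0.11,0,0],[0.117,0,0],[0.121,0,0],[0.122,0,0]]}'; python3 -c "
from h import *
f=np.radians(-32); g=np.array([.548,-.340])-.108*np.array([np.cos(f),np.sin(f)])
go((*g,.2345),-32); print(arm.get_state()['joint_pos'])
im=[cv2.convertScaleAbs(arm.get_image(n),alpha=1.3) for n in('top','scene')]; cv2.imwrite('pics/mid.png',np.vstack([im[0][110:290,240:500],im[1][80:260,60:320]]))"
```

```text
-4 [array([255.5855744 , 176.35945088]), array([255.59252144, 168.39015795])]
0 [array([255.61731519, 179.82005295]), array([255.62779981, 171.83915262])]
4 [array([255.64896322, 183.82175112]), array([255.66321474, 175.89751181])]
t: 15.92
eef_pos: [0.4541, -0.1501, 0.2341]
orientation: [0.062, 0.704, -0.062, 0.704]
ft_force: [0.3, 0.1, -3.0]
finger_gap: 0.0102
t [-0.0019 -0.6512  0.127 ] r [ 0.1221 -0.      0.    ] rows>= 3.182017461876084
[-0.10122853  0.14170788  0.32220874  2.02264041 -0.05370005  0.98521633
  1.64344133]
```

View pics/mid.png

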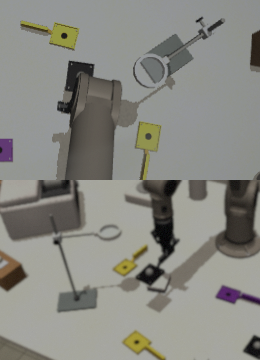

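Mid views: the tray is level with the ball aboard, and gripper and wrist are well clear of the ring. Doing about two thirds of the remainder, then looking again.

```bash
python3 -m creep '{"claw":[0,0,0,0,0,0,0,0,0,0,0,0],"translation":[[0,-0.01,0],[0,-0.03,0],[0,-0.06,0.01],[0,-0.1,0.02],[0,-0.15,0.03],[0,-0.21,0.04],[0,-0.27,0.05],[0,-0.33,0.06],[0,-0.38,0.07],[0,-0.42,0.08],[0,-0.44,0.085],[0,-0.45,0.088]],"delta_rot":[[0,0,0],[0.004,0,0],[0.01,0,0],[0.018,0,0],[0.03,0,0],[0.045,0,0],[0.062,0,0],[0.08,0,0],[0.096,0,0],[0.11,0,0],[0.118,0,0],[0.122,0,0]]}'; python3 -c "
from h import *
f=np.radians(-32); g=np.array([.548,-.340])-.108*np.array([np.cos(f),np.sin(f)])
go((*g,.2345),-32)
im=[cv2.convertScaleAbs(cv2.resize(a,None,fx=3,fy=3),alpha=1.4) for a in (arm.get_image('top')[140:235,310:440],arm.get_image('scene')[80:175,130:260])]; cv2.imwrite('pics/mid2.png',np.vstack(im))"
```

```text
t: 17.02
eef_pos: [0.4557, -0.2421, 0.2341]
orientation: [0.195, 0.68, -0.196, 0.679]
ft_force: [0.8, 0.3, -3.3]
finger_gap: 0.0096
t [-0.002  -0.1703  0.111 ] r [-0.0005 -0.0001  0.0001] rows>= 0.9749660343124341
```

View pics/mid2.png

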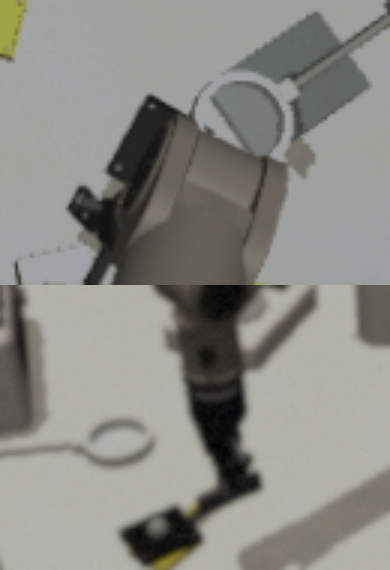

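Views: the ball is in its pocket, about (182.7,159.7) in the full scene picture. The ring is clear, with the wide wrist above and beside it. Check the ball ray against the pose, then the final approach.

```bash
python3 -c "
from h import *
st=arm.get_state();T=R.from_quat(st['orientation']); b=st['eef_pos']+T.apply([.008,0,.108]); print(b,proj('scene',b),onz('scene',(182.7,159.7),b[2]))"
python3 -m creep '{"claw":[0,0,0,0,0,0,0,0,0,0,0,0,0,0],"translation":[[0,-0.005,0.003],[0,-0.015,0.01],[0,-0.03,0.02],[0,-0.05,0.033],[0,-0.075,0.05],[0,-0.1,0.065],[0,-0.12,0.08],[0,-0.14,0.09],[0,-0.15,0.1],[0,-0.16,0.105],[0,-0.165,0.108],[0,-0.165,0.108],[0,-0.165,0.108],[0,-0.165,0.108]],"delta_rot":[[0,0,0],[0,0,0],[0,0,0],[0,0,0],[0,0,0],[0,0,0],[0,0,0],[0,0,0],[0,0,0],[0,0,0],[0,0,0],[0,0,0],[0,0,0],[0,0,0]]}'; python3 -c "
from h import *
s0=arm.get_state()
im=[cv2.convertScaleAbs(cv2.resize(a,None,fx=4,fy=4),alpha=1.4) for a in (arm.get_image('top')[155:225,350:450],arm.get_image('scene')[105:180,130:230])]; cv2.imwrite('pics/end.png',np.vstack(im))
st=arm.get_state();T=R.from_quat(st['orientation']); b=st['eef_pos']+T.apply([.008,0,.108]); print(b,proj('scene',b),b-[.548,-.34,.3515],st['eef_pos']-s0['eef_pos'],st['ft_force'],T.as_matrix()[:,0],abs(st['joint_velocities']).max())"
```

```text
[ 0.54754266 -0.29835602  0.22605699] [182.95716199 159.75484686] [ 0.54766773 -0.29949057  0.22605699]
t: 18.28
eef_pos: [0.4568, -0.2803, 0.2342]
orientation: [0.194, 0.68, -0.194, 0.68]
ft_force: [0.6, 0.1, -3.4]
finger_gap: 0.0101
[ 0.54851036 -0.33738455  0.22618766] [174.61022999 157.35199803] [ 0.00051036  0.00261545 -0.12531234] [ 3.71633708e-06 -7.92632393e-06  1.89745621e-05] [ 0.26332636  0.25725717 -3.19499365] [ 3.25587410e-05  1.74790937e-04 -9.99999984e-01] 0.0015803088825993563
```

View pics/end.png

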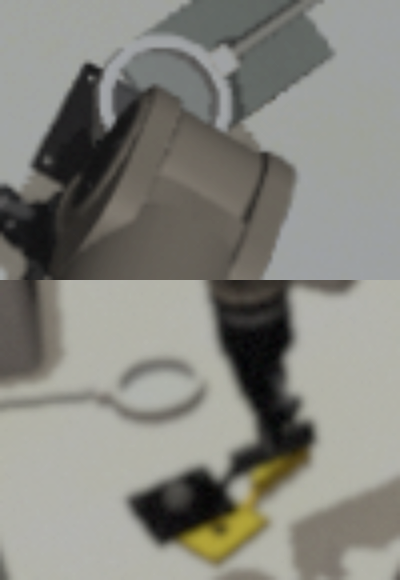

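Final views: ball at about (174.5,158.8) in the scene picture, predicted (174.6,157.4). The tray is level and clear of the ring. Handing in.

```bash
python3 -c "
from h import *
print(arm.job_done(), arm.get_state()['t'])"
```

```text
the job is handed in; nothing more can be done
the job is handed in; nothing more can be done
```

I handed the job in at about 18 s, with the carbide ball's tray held level under the lens. No verdict was reported.

- **Which tray:** The tray on the robot's left read 1.9 N and 0.21 N·m, which fits steel. I set it back on the bench and the wrist picture showed it flat with its ball in the pocket. The near-centre tray read 2.9 N and 0.31 N·m, so it has the carbide ball.
- **Final position:** The ball is about 125 mm below the lens and 3 mm off its axis, worked out from the gripper pose. The tool axis is vertical, the arm is still and the wrist reads about 3.2 N.
- **Checks:** The last scene picture puts the ball within 1.5 pixels of where the pose says it should be.
- **Less certain:** The lens position comes from two camera views whose rays miss each other by 3.5 mm. The wrist camera cannot see the ball while the tray is held. The tray's level was judged from the handle in the wrist picture and by eye in the other views. In the pictures the gripper and wrist stayed clear of the magnifier. I did not re-measure the jar, mouse and slide box, but no move went near them.

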